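# Lock the belt hatch of a tabletop throwing wheel with its T-key

### The arm

A 6-joint arm with a two-finger parallel gripper is mounted at the origin on the work surface. World frame = base frame: x ahead of the robot, y to its left, z up, the work surface at z = 0. Lengths are in mm, angles in rad, forces in N, time in s.
With the tool pointing down it reaches from about 300 to 875 mm from the base axis. Payload 6.4 kg.
Tool frame: the origin (TCP) lies on the centre line of the jaws, within the pads' length; the fingertips stand 11 mm ahead of it and the grasp point (between the pads) lies 8 mm behind it; z points along the fingers, y is the line along which they close (so a half turn about z gives the same grasp; the last joint's range is limited). The gripper opens to 88 mm and grips with 3 to 60 N. Pads are 18 mm wide; open, the fingers measure 123 mm over their backs; the gripper's body (75 mm by 187 mm) begins 45 mm behind the grasp point.
Start: joints at [-1.347, 0.181, 1.607, -0, 1.354, -0.206], TCP at [239.613, -522.711, 249.714] pointing down, gripper open.
Joint ranges: [-2.99, 2.99], [-0.89, 2.07], [0.3, 2.58], [-1.14, 4.28], [0, 2.63], [-3.12, 3.12]. Speed limits (rad/s): [2.57, 2.57, 3.01, 3.14, 3.14, 3.14].

### API

Orientations are given as a unit quaternion [w, x, y, z].
In Python, from workcell import ctrl gives the robot as it stands.
- The arm moves only by the tool jog_arm, never from a script. Its argument "increments" is a list of rows, each an object with "claw": the finger opening in mm, from 0 to 88.1; "delta_pos": the shift along the world's x, y, z in units of 30 mm (1.0 is 30 mm), a list of three; "twist": the turn, a rotation vector about the world's x, y, z in units of 6 degrees (1.0 is 6 degrees), a list of three. In form: [{"claw": claw, "delta_pos": [dx, dy, dz], "twist": [wx, wy, wz]}, ...]. A call has 1 to 20 rows; each row is the pose to reach, as a shift and turn from the pose commanded when the call began; what a row does not reach only later rows make up. A row lasts 1/10 s, in which the tool goes at most 50 mm and 8.59 degrees, less where a joint would pass 70% of its speed; a pose out of reach is approached as far as the arm can. A call with a gripper value outside its range is refused whole. The fingers move at their own pace and stop on an object; the grip force is fixed at half the most. Time passes only in rows, so rows that repeat a pose let the fingers close. It gives the time, the measured TCP pose, the force, the opening and the grip force at its end, in the units of the state.
- ctrl.state(): the state, without advancing time (a new reading comes with each control period).
- ctrl.read_camera(name): name is "scene" or "top" or "wrist"; returns (picture, depth): 400x640x3 uint8, red, green, blue; 400x640 float32, mm along the optical axis (not along the pixel's ray), 0 where there is no reading.
- ctrl.camera_params(name): a dict with "fovy" (degrees; the focal length in pixels is half the picture's height over the tangent of half this angle, whatever the lens; pixels are square), "cx", "cy" (the principal point, pixels), "k1" (the pictures are not rectified: a ray, as slopes to the right and down, at radius r is drawn at 1 + k1 r^2 times it, then the intrinsics apply), "world_from_camera" (4x4, takes a point from camera to world coordinates). Camera axes: x right, y up, looking along -z (the intrinsics and any distortion apply to the point x, -y, -z); pixel columns grow to the right and rows downward; lengths in mm; the calibration is good to about 2 mm. A picture is of the moment at which its call begins: read the wrist's pose just before it. camera_params takes no time and is no camera call; for the wrist camera it gives the pose at the moment of the call.
- ctrl.finish_job(): hands the job in; it is judged then, once.
The state is a dict: "clock": time; "qpos": joint angles; "qvel": joint speeds; "joint_efforts": joint torques, N m; "tcp_pos": TCP position; "eef_rot": TCP orientation; "ft_force": force on the tool from outside, world axes, zero at the start; "ft_torque": the same for the moment, N m; "width": opening from 0.0 (shut) to 1.0 (fully open); "grasp_force": force on a finger pad.
Only numpy, scipy, OpenCV 4.12 (cv2) and the standard library are available. Lean on these libraries where they do the work, as an engineer would, in place of code of your own. Each camera call takes 0.05 s, during which the arm holds its last target. There are 200 camera calls.

### The job

The belt hatch of the throwing wheel lies in place, but its sprung quarter-turn stud still stands up, unlocked. Stand the T-key on the stud's square head and let go of it, take it again from above by its cross handle, and without forcing anything push the stud in and turn it a quarter turn clockwise until it locks and stays down. Then take the key off, set it gently down in the tool crock, handle up, and leave all the other things where they are.

Things in the scene. Friction and masses are not known exactly. Their poses are not given: they have to be found in the camera images.
- wheel_deck (a point): Tabletop throwing wheel, fixed: cream box 340 x 230 mm, deck 100 mm above the table; far half: 172 mm aluminium wheel head (top at 126 mm) with a low black splash guard (to 136 mm); near half: the belt hatch. This point: middle of the deck at deck height; +x along the 340 mm side from hatch to wheel head, z up.
- hatch_mid (a point): Belt hatch: grey steel sheet 101 x 141 x 4 mm lying loose and flush in the opening of the wheel's deck, with louvres and a steel stud bezel. This point: middle of its upper face; axes as the wheel's. The stud stands on its centre line 26 mm from this point towards -x.
- stud_head (a point): Captive steel quarter-turn stud of the hatch: upright square head 10 x 10 mm, its last 3 mm tapering to 7.4 mm. Standing up its top is 32 mm above the hatch (132 mm above the table). This point: centre of the top end, moving with it; x and y normal to the square's sides, x along the hidden cross pin, z up.
- stud_push (a joint): How far the stud is pushed in, m: 0 up, 0.0115 at its lower stop. Its spring pushes back 4 N at the top, about 9 N at the bottom. 1 mm down the cross pin meets a slotted plate and passes only when stud_turn is near 0 (within about 0.2); from 0.011 it is free to turn under the plate. Locked and let go it rests at about 0.0084 in a notch.
- stud_turn (a joint): Turn of the stud, rad, clockwise from above positive: 0 = cross pin in line with the slot (along the wheel's x axis), 1.57 = quarter turn, at the locking notch; stops at 1.66 and at -0.9. Starts within 0.6 of 0. Turns easily while up (0.012 N m).
- key_center (a point): T-key, steel, 130 mm long, about 0.17 kg, lying flat at the start. This point: on its axis, 9 mm above the table, midway along. x axis: towards the socket. 12 mm square shank from 53 mm behind this point to 37 mm ahead of it. Upright with the handle up, x points down. Set on the stud it stands by itself, leaning up to 0.2 rad.
- key_handle (a point): Middle of the T-key's cross handle, 56 mm from key_center towards -x: round steel bar 18 mm thick, 76 mm long, lying along the key's y axis. Same axes as key_center.
- key_mouth (a point): Middle of the mouth of the T-key's box socket, 65 mm from key_center towards +x: 18 mm square outside, square hole 12 mm inside and 18 mm deep, sides along the key's y and z. Same axes as key_center.
- crock_rim (a point): Tool crock, fixed: empty round terracotta pot, 104 mm across the rim, 96 mm high, 92 mm clear inside the rim, inner floor 8 mm above the table. This point: centre of the mouth at rim height.
- vase: Bystander: dark clay waisted vase, 72 mm across, 130 mm high, origin under its centre.
- figure: Bystander: small clay figure, 60 mm across, 112 mm high, origin under its centre.
- clay_block: Bystander: clay block 85 x 55 x 40 mm on the wheel head, origin under its centre.
- loop_tool: Bystander: spatula-like modelling tool 150 mm long lying on the table, origin under its middle.
- glaze_brush: Bystander: brush 150 mm long lying on the table, origin under its middle.
- sponge: Bystander: sponge 70 x 50 x 28 mm, origin under its centre.
- wood_stick: Bystander: round wooden stick 102 x 12 mm lying on the table, origin under its middle.
- hatch_seat (a point): Where hatch_mid belongs: middle of the hatch opening at deck height, 96 mm from wheel_deck towards -x; axes as the wheel's.
There are look-alikes about, which are no part of the job. Leave any pink look-alike of the part that bears key_center alone.

How it is judged:
By the outcome, as a careful person would: the job done as asked, in the order asked, and still so for the second after the job is handed in, with the robot touching nothing.
It also fails if it takes over 72 s, if anything falls off the work surface, if the arm or the gripper's body presses on something with over 40 N, if the wrist force passes 120 N, or if a joint passes its speed limit or range.

## Working session

There is one attempt and no reset: what is moved stays moved. The work goes in short steps, Python scripts to look and compute and a tool call to move; the robot and the scene stay as the last step left them, time stands still between calls to the robot, and variables do not carry over. Pictures are saved under pics/ and viewed, at most 10 in all, crops included, and the job is handed in when it is done.

Besides the shell and the picture viewer there is one more tool, called after "Request:" by a JSON object that holds its "method" and its "body". jog_arm: Moves the arm, as the interface text tells. Its arguments: {"type":"object","properties":{"increments":{"type":"array","items":{"type":"object","properties":{"claw":{"type":"number"},"delta_pos":{"type":"array","items":{"type":"number"}},"twist":{"type":"array","items":{"type":"number"}}}}}},"required":["increments"]}

```bash
mkdir -p pics; cat > h.py <<'E'
import numpy as np, cv2
from workcell import ctrl
def cam(n):
    p=ctrl.camera_params(n); im,d=ctrl.read_camera(n); return im,d,p
def pts(d,p):
    H,W=d.shape; f=H/2/np.tan(np.radians(p["fovy"])/2)
    K=np.array([[f,0,p["cx"]],[0,f,p["cy"]],[0,0,1.]])
    u,v=np.meshgrid(np.arange(W),np.arange(H))
    q=cv2.undistortPoints(np.stack([u,v],-1).reshape(-1,1,2).astype(np.float64),K,np.array([p["k1"],0,0,0.])).reshape(H,W,2)
    P=np.stack([q[...,0]*d,-q[...,1]*d,-d,np.ones_like(d)],-1)
    return (P@np.array(p["world_from_camera"]).T)[...,:3]
def save(n,im): cv2.imwrite("pics/"+n+".png",im[...,::-1])
E
python3 - <<'E'
from h import *
for n in ("top","scene"):
    im,d,p=cam(n); save(n+"0",im); np.savez(n+"0.npz",im=im,X=pts(d,p)); print(n,p["k1"],p["fovy"],np.round(p["world_from_camera"],2).tolist())
s=ctrl.state(); print(s)
E
```

```text
top 0.006414117640733056 52.313930372802794 [[0.03, 1.0, -0.08, 433.35], [-1.0, 0.03, -0.0, -117.05], [-0.0, 0.08, 1.0, 1363.25], [0.0, 0.0, 0.0, 1.0]]
scene -0.0035987160035075507 54.481419228955055 [[-0.74, -0.54, 0.39, 1039.49], [0.67, -0.61, 0.43, 377.21], [0.01, 0.58, 0.81, 1089.63], [0.0, 0.0, 0.0, 1.0]]
{'clock': 0.1, 'qpos': array([-1.34727304e+00,  1.81472902e-01,  1.60784556e+00,  1.16715898e-05,
        1.35380789e+00, -2.06320169e-01]), 'qvel': array([-0.00114846, -0.00114103, -0.00191484, -0.00018158,  0.0007596 ,
       -0.0011839 ]), 'joint_efforts': array([ 6.61809318e-04, -4.34819806e+01, -3.42696583e+01,  7.05333520e-02,
        3.40996846e-02, -4.23096549e-05]), 'tcp_pos': array([ 239.52792268, -522.25110769,  248.9269427 ]), 'eef_rot': array([-7.66870541e-04,  9.76993072e-01,  2.13269665e-01, -8.98253697e-07]), 'ft_force': array([0.03914162, 0.22565732, 0.41621597]), 'ft_torque': array([-0.03323648, -0.01906759, -0.00450823]), 'grasp_force': 0.0, 'width': 1.001886192102306}
```

View pics/top0.png

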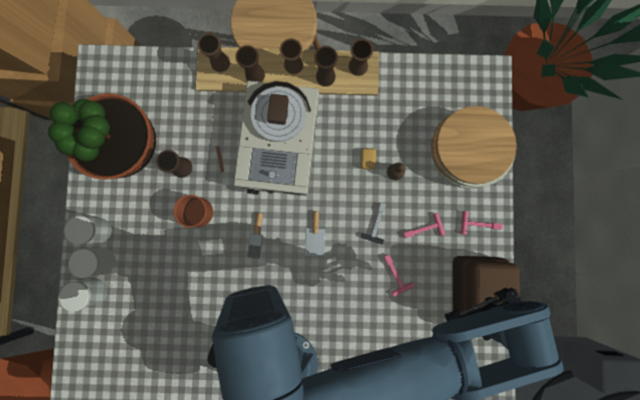

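View pics/scene0.png

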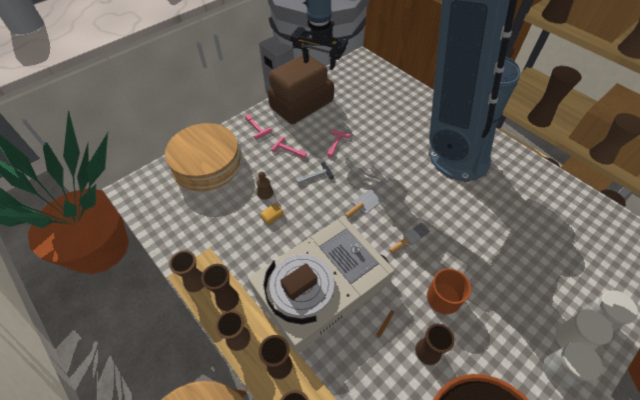

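Top view: the grey T-key is at about (375,222), with its handle at (372,239) and its socket at (379,205). The pink look-alikes are at (424,226), (482,222) and (398,275). The spatula at (316,235) and the dark-bladed tool at (256,235) aren't T-shaped. I choose the grey one. The stud is at about (272,175) and the crock at (193,211).

```bash
python3 - <<'E'
from h import *
z=np.load("top0.npz"); im,X=z["im"],z["X"]
a=cv2.resize(im[190:260,345:445],None,fx=4,fy=4,interpolation=cv2.INTER_CUBIC)
b=cv2.resize(im[130:200,225:325],None,fx=4,fy=4,interpolation=cv2.INTER_CUBIC)
save("crop1",np.hstack([a,b]))
f=lambda u,v:np.round(X[v,u]).tolist()
for n,(u,v) in dict(sock=(379,205),mid=(376,222),hand=(372,239),stud=(272,175),hatch=(262,165)).items(): print(n,f(u,v))
def blob(n,u0,u1,v0,v1,lo,hi):
    P=X[v0:v1,u0:u1].reshape(-1,3); P=P[(P[:,2]>lo)&(P[:,2]<hi)]
    c,wh,an=cv2.minAreaRect(P[:,:2].astype(np.float32)); print(n,len(P),P.mean(0).round(1),np.round(c,1),np.round(wh,1),round(an,1))
blob("key",355,392,198,248,8,40)
blob("crockrim",168,218,190,232,88,105)
blob("deck",232,322,80,200,95,106)
blob("head",240,322,80,145,120,130)
blob("stud",262,284,165,188,115,150)
E
```

```text
sock [526.0, -299.0, 12.0]
mid [469.0, -289.0, 16.0]
hand [413.0, -277.0, 15.0]
stud [603.0, 47.0, 112.0]
hatch [636.0, 82.0, 97.0]
key 271 [ 451.3 -287.    15.6] [ 467.6 -283.2] [ 74.  133.6] 83.3
crockrim 230 [485.3 306.4  94.6] [486.  301.9] [101.7 101.3] 75.8
deck 4765 [683.1  41.9  99.6] [727.8  41.2] [230.2 340.1] 85.2
head 1767 [791.1  34.8 125.4] [802.1  36.8] [183.9 181.7] 44.6
stud 13 [605.6  50.3 128.2] [606.3  50.5] [9.3 8.8] 17.5
```

View pics/crop1.png

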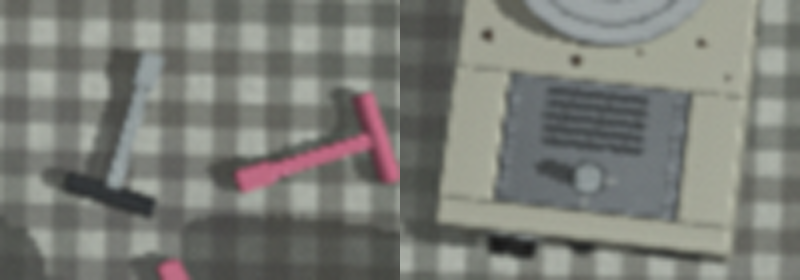

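The crop shows a steel T-key with a dark handle, and the look-alikes are plainly pink. First I move above the key, with a small tilt to learn the sign of joint 4.

Request:
{"method": "jog_arm", "body": {"increments": [{"claw": 88,"delta_pos": [2.5,2.6,0],"twist": [0,0,0]},{"claw": 88,"delta_pos": [5,5.2,0],"twist": [0,0,0]},{"claw": 88,"delta_pos": [7.5,7.8,0],"twist": [0,0,0]},{"claw": 88,"delta_pos": [7.5,7.8,0],"twist": [0,0,0]},{"claw": 88,"delta_pos": [7.5,7.8,0],"twist": [0.7,-0.7,0]},{"claw": 88,"delta_pos": [7.5,7.8,0],"twist": [0.7,-0.7,0]},{"claw": 88,"delta_pos": [7.5,7.8,0],"twist": [0.7,-0.7,0]}]}}

```text
clock: 0.8
tcp_pos: [466.1, -285.9, 249.4]
eef_rot: [-0.029, 0.975, 0.214, 0.044]
ft_force: [-0.1, -0.2, -0.6]
width: 0.994
grasp_force: 0.0
```

```bash
python3 - <<'E'
from h import *
s=ctrl.state(); print(s["clock"],s["qpos"].round(3),s["tcp_pos"].round(1),s["eef_rot"].round(3))
im,d,p=cam("wrist"); save("w1",im); X=pts(d,p); np.savez("w1.npz",im=im,X=X)
P=X.reshape(-1,3); 
m=(d.reshape(-1)>0)&(P[:,2]>6)&(P[:,2]<30)&(abs(P[:,0]-467)<90)&(abs(P[:,1]+285)<60)
Q=P[m]; print(m.sum(),Q.min(0),Q.max(0))
z=np.load("top0.npz")["X"]
for n,(u,v) in dict(fig=(396,171),vase=(170,158),spng=(369,158),stick=(220,158)).items(): print(n,z[v,u].round())
E
```

```text
0.8 [-0.827  0.106  1.696  0.107  1.347  0.289] [ 466.1 -285.9  249.4] [-0.029  0.975  0.214  0.044]
2317 [ 400.32229508 -320.88005853    6.07567009] [ 536.1803101  -241.31745359   19.59055624]
fig [ 633. -344.   70.]
vase [644. 359. 129.]
spng [ 680. -261.   27.]
stick [669. 237.  11.]
```

View pics/w1.png

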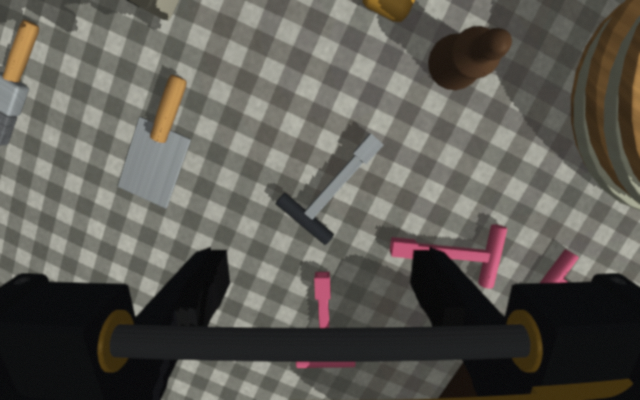

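The wrist view shows the grey key at (340,190), with its handle at (304,218) and its socket at (370,147). The pink ones lie below and to the right of it. Next I fit the key pose and measure the stud's square.

```bash
python3 - <<'E'
from h import *
z=np.load("w1.npz"); im,X=z["im"].astype(int),z["X"]
m=(X[...,2]>7)&(X[...,2]<30)&(abs(X[...,0]-467)<90)&(abs(X[...,1]+285)<60)&(im[...,0]<im[...,1]+25)
_,l=cv2.connectedComponents(m.astype(np.uint8)); P=X[l==l[190,338]] if l[190,338] else X[m]
Q=P[:,:2]; a=np.radians(-11); 
for _ in range(5):
    e=np.array([np.cos(a),np.sin(a)]); n=np.array([-e[1],e[0]]); s=Q@e; t=Q@n
    k=(s>s.min()+25); c=np.polyfit(s[k],t[k],1); a+=np.arctan(c[0])
print(len(P),"yaw",np.degrees(a),"len",np.ptp(s),"wid",np.ptp(t),"z",np.percentile(P[:,2],95))
ce=(s.min()+s.max())/2; tt=np.polyval(c,ce); print("centre",ce*e+tt*n,"handle mid t",(t[s<s.min()+15].min()+t[s<s.min()+15].max())/2,tt)
E
```

```text
2305 yaw -15.964259426613319 len 129.43989084642374 wid 75.77486620257051 z 18.03031167404846
centre [ 471.90096827 -294.41340032] handle mid t -153.51349819081042 -153.2683485143108
```

Request:
{"method": "jog_arm", "body": {"increments": [{"claw": 88,"delta_pos": [0,0,-0.5],"twist": [-0.7,0.7,0]},{"claw": 88,"delta_pos": [0,0,-0.5],"twist": [-0.7,0.7,0]}]}}

```text
clock: 1.05
tcp_pos: [464.5, -286.8, 232.8]
eef_rot: [-0.001, 0.977, 0.215, -0.001]
ft_force: [-0.3, 1.0, -0.2]
width: 0.995
grasp_force: 0.0
```

Request:
{"method": "jog_arm", "body": {"increments": [{"claw": 50,"delta_pos": [0,-0.1,-3],"twist": [0,0,23.2]},{"claw": 50,"delta_pos": [0,-0.1,-5],"twist": [0,0,23.2]},{"claw": 50,"delta_pos": [0,-0.1,-5],"twist": [0,0,23.2]},{"claw": 50,"delta_pos": [0,-0.1,-5],"twist": [0,0,23.2]},{"claw": 50,"delta_pos": [0,-0.1,-5],"twist": [0,0,23.2]},{"claw": 50,"delta_pos": [0,-0.1,-5],"twist": [0,0,23.2]},{"claw": 50,"delta_pos": [0,-0.1,-5],"twist": [0,0,23.2]},{"claw": 50,"delta_pos": [0,-0.1,-5],"twist": [0,0,23.2]},{"claw": 50,"delta_pos": [0,-0.1,-5],"twist": [0,0,23.2]},{"claw": 50,"delta_pos": [0,-0.1,-5],"twist": [0,0,23.2]},{"claw": 50,"delta_pos": [0,-0.1,-5],"twist": [0,0,23.2]},{"claw": 50,"delta_pos": [0,-0.1,-5],"twist": [0,0,23.2]},{"claw": 50,"delta_pos": [0,-0.1,-5],"twist": [0,0,23.2]},{"claw": 50,"delta_pos": [0,-0.1,-5],"twist": [0,0,23.2]},{"claw": 50,"delta_pos": [0,-0.1,-5],"twist": [0,0,23.2]},{"claw": 50,"delta_pos": [0,-0.1,-5],"twist": [0,0,23.2]},{"claw": 50,"delta_pos": [0,-0.1,-5],"twist": [0,0,23.2]},{"claw": 50,"delta_pos": [0,-0.1,-5],"twist": [0,0,23.2]},{"claw": 50,"delta_pos": [0,-0.1,-5],"twist": [0,0,23.2]}]}}

```text
clock: 2.95
tcp_pos: [464.4, -292.0, 84.8]
eef_rot: [0.0, 0.142, 0.99, 0.0]
ft_force: [-0.6, -0.7, 0.2]
width: 0.57
grasp_force: 0.0
```

```bash
python3 - <<'E'
from h import *
from scipy.spatial.transform import Rotation as R
s=ctrl.state(); q=s["eef_rot"]; M=R.from_quat(q[[1,2,3,0]]).as_matrix(); print(s["clock"],s["qpos"].round(3),s["tcp_pos"].round(1)); print(M.round(3)); print(np.degrees(np.arctan2(M[1,1],M[0,1])))
E
```

```text
2.95 [-7.780e-01  3.310e-01  1.791e+00  1.000e-03  1.019e+00 -2.063e+00] [ 464.4 -292.    84.8]
[[-0.959  0.282  0.   ]
 [ 0.282  0.959  0.001]
 [-0.     0.001 -1.   ]]
73.6234816374762
```

Request:
{"method": "jog_arm", "body": {"increments": [{"claw": 50,"delta_pos": [0.08,-0.03,-1.2],"twist": [0,0,0]},{"claw": 50,"delta_pos": [0.08,-0.03,-2],"twist": [0,0,0]},{"claw": 50,"delta_pos": [0.08,-0.03,-2.38],"twist": [0,0,0]},{"claw": 50,"delta_pos": [0.08,-0.03,-2.38],"twist": [0,0,0]},{"claw": 8,"delta_pos": [0.08,-0.03,-2.38],"twist": [0,0,0]},{"claw": 8,"delta_pos": [0.08,-0.03,-2.38],"twist": [0,0,0]},{"claw": 8,"delta_pos": [0.08,-0.03,-2.38],"twist": [0,0,0]},{"claw": 8,"delta_pos": [0.08,-0.03,-2.38],"twist": [0,0,0]},{"claw": 8,"delta_pos": [0.08,-0.03,-2.38],"twist": [0,0,0]},{"claw": 8,"delta_pos": [0.08,-0.03,-2.38],"twist": [0,0,0]},{"claw": 8,"delta_pos": [0.08,-0.03,-2.38],"twist": [0,0,0]},{"claw": 8,"delta_pos": [0.08,-0.03,-2.38],"twist": [0,0,0]}]}}

```text
clock: 4.15
tcp_pos: [467.1, -292.8, 13.5]
eef_rot: [0.0, 0.141, 0.99, -0.0]
ft_force: [-1.6, 0.7, 2.4]
width: 0.133
grasp_force: 30.0
```

Request:
{"method": "jog_arm", "body": {"increments": [{"claw": 8,"delta_pos": [0,0,0.5],"twist": [0,0,0]},{"claw": 8,"delta_pos": [0,0,2],"twist": [0,0,0]},{"claw": 8,"delta_pos": [0,0,3.5],"twist": [0,0,0]},{"claw": 8,"delta_pos": [0,0,5],"twist": [0,0,-1]},{"claw": 8,"delta_pos": [0,0,6.5],"twist": [0,0,-2.2]},{"claw": 8,"delta_pos": [0.3,1,7.5],"twist": [0,0,-3.4]},{"claw": 8,"delta_pos": [0.6,2.2,8.5],"twist": [0,0,-4.6]},{"claw": 8,"delta_pos": [0.9,3.5,9.5],"twist": [0,0,-5.8]},{"claw": 8,"delta_pos": [1.2,4.8,10],"twist": [0,0,-7]},{"claw": 8,"delta_pos": [1.5,6.2,10],"twist": [0,0,-8.2]},{"claw": 8,"delta_pos": [1.8,7.6,10],"twist": [0,0,-9.4]},{"claw": 8,"delta_pos": [2.1,9,10],"twist": [0,0,-10.6]},{"claw": 8,"delta_pos": [2.3,10.2,10],"twist": [0,0,-11.8]},{"claw": 8,"delta_pos": [2.4,11.4,10],"twist": [0,0,-13.1]},{"claw": 8,"delta_pos": [2.4,11.4,10],"twist": [0,0,-13.1]},{"claw": 8,"delta_pos": [2.4,11.4,10],"twist": [0,0,-13.1]},{"claw": 8,"delta_pos": [2.4,11.4,10],"twist": [0,0,-13.1]}]}}

```text
clock: 5.85
tcp_pos: [538.7, 48.6, 313.5]
eef_rot: [0.0, 0.736, 0.677, -0.0]
ft_force: [0.7, 0.1, -1.9]
width: 0.134
grasp_force: 30.0
```

```bash
python3 - <<'E'
from h import *
s=ctrl.state(); print(s["clock"],s["qpos"].round(3),s["tcp_pos"].round(1),s["width"])
im,d,p=cam("wrist"); X=pts(d,p); np.savez("w2.npz",im=im,X=X)
m=(X[...,2]>126)&(X[...,2]<135)&(np.hypot(X[...,0]-606,X[...,1]-50)<25)
v,u=np.nonzero(m); print(m.sum(), u.mean(),v.mean(), X[m].mean(0), cv2.minAreaRect(X[m][:,:2].astype(np.float32)))
r0,c0=max(0,int(v.mean())-30),max(0,int(u.mean())-30); print(r0,c0)
c=cv2.resize(im[r0:r0+60,c0:c0+60],None,fx=6,fy=6,interpolation=cv2.INTER_CUBIC)
save("w2",np.hstack([cv2.resize(im[:, :],(576,360)),c])[:, :800] if False else np.hstack([cv2.resize(im,(430,360)),c]))
E
```

```text
5.85 [-0.129  0.056  1.615 -0.     1.47  -0.047] [538.7  48.6 313.5] 0.13376685792823392
0 nan nan [nan nan nan] ((0.0, 0.0), (0.0, 0.0), 0.0)<stdin>:5: RuntimeWarning: Mean of empty slice.
  ret = ret.dtype.type(ret / rcount)
  ret = um.true_divide(
<stdin>:6: RuntimeWarning: Mean of empty slice.
Traceback (most recent call last):
ValueError: cannot convert float NaN to integer
```

```bash
python3 - <<'E'
from h import *
z=np.load("w2.npz"); im,X=z["im"],z["X"]; save("w2",im)
g=np.hypot(X[...,0]-606,X[...,1]-50); print(np.unravel_index(g.argmin(),g.shape),g.min(),X[200,100:640:60].round())
E
```

```text
(np.int64(390), np.int64(596)) 8.7136938098168 [[223.   6.  -1.]
 [312.  -1.  -0.]
 [396.  -8.   0.]
 [479. -15.   0.]
 [558.   9.  90.]
 [622.   7.  98.]
 [687.   1.  99.]
 [739.   6. 124.]
 [772.  17. 166.]]
```

View pics/w2.png

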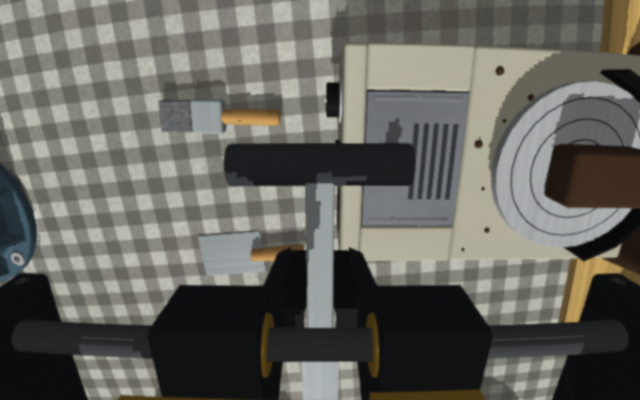

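The stud is hidden under the key handle at about (390,150). I shift 60 mm in -x to see it.

Request:
{"method": "jog_arm", "body": {"increments": [{"claw": 8,"delta_pos": [-1,0,-0.5],"twist": [0,0,0]},{"claw": 8,"delta_pos": [-2,0,-1],"twist": [0,0,0]},{"claw": 8,"delta_pos": [-2,0,-1],"twist": [0,0,0]},{"claw": 8,"delta_pos": [-2,0,-1],"twist": [0,0,0]}]}}

```text
clock: 6.3
tcp_pos: [478.9, 48.4, 283.5]
eef_rot: [0.0, 0.736, 0.677, 0.0]
ft_force: [0.6, -0.1, -1.3]
width: 0.128
grasp_force: 30.0
```

```bash
python3 - <<'E'
from h import *
s=ctrl.state(); print(s["clock"],s["tcp_pos"].round(1))
im,d,p=cam("wrist"); X=pts(d,p); np.savez("w3.npz",im=im,X=X)
m=(X[...,2]>127)&(X[...,2]<136)&(np.hypot(X[...,0]-606,X[...,1]-50)<25)
v,u=np.nonzero(m); print(m.sum(), u.mean(),v.mean(), X[m].mean(0), cv2.minAreaRect(X[m][:,:2].astype(np.float32)))
r0,c0=int(v.mean())-25,int(u.mean())-30
save("w3",cv2.resize(im[r0:r0+50,c0:c0+60],None,fx=10,fy=10,interpolation=cv2.INTER_CUBIC))
# hatch edges / deck yaw
D=X[(abs(X[...,2]-99.5)<2.5)&(X[...,0]>540)&(X[...,0]<760)]; print(D.min(0),D.max(0))
# held key
K=X[(X[...,2]>225)&(X[...,2]<300)&(X[...,1]>70)]; print(len(K), K.mean(0), K.min(0),K.max(0))
E
```

```text
6.3 [478.9  48.4 283.5]
142 468.2957746478873 170.28169014084506 [608.35285878  50.51210549 130.31278271] ((609.322265625, 50.087154388427734), (10.891328811645508, 10.37580394744873), 24.71630859375)
[553.72774363 -77.2740094   97.0019943 ] [759.9998522  166.77194181 101.99876307]
9545 [482.82568619  98.41604346 284.99068515] [445.16468977  70.00724863 276.80608904] [521.02641942 111.84919896 289.00125751]
```

View pics/w3.png

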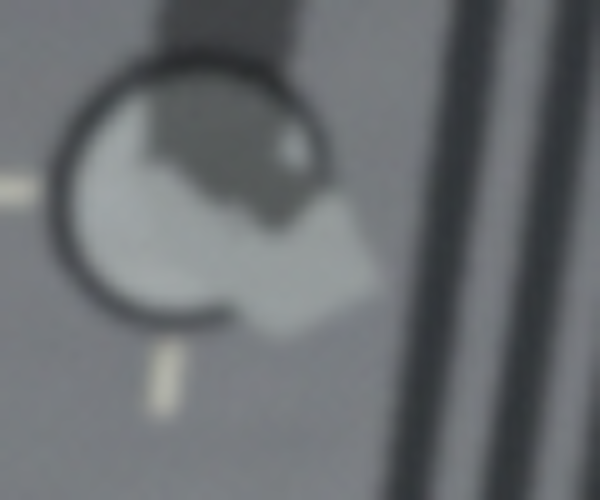

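The crop shows the stud's tip with corners at (335,190), (385,275) and (285,340), so it is clearly turned. I project these corners onto its height.

```bash
cat >> h.py <<'E'
def proj(p,uv,z):
    "pixels -> world points on plane z"
    f=200/np.tan(np.radians(p["fovy"])/2); K=np.array([[f,0,p["cx"]],[0,f,p["cy"]],[0,0,1.]])
    q=cv2.undistortPoints(np.array(uv,float).reshape(-1,1,2),K,np.array([p["k1"],0,0,0.])).reshape(-1,2)
    T=np.array(p["world_from_camera"]); r=np.c_[q[:,0],-q[:,1],-np.ones(len(q))]@T[:3,:3].T
    return T[:3,3]+r*((z-T[2,3])/r[:,2])[:,None]
E
python3 - <<'E'
from h import *
p=ctrl.camera_params("wrist"); v,u=np.array([170.28,468.3]); r0,c0=int(v)-25,int(u)-30
g=lambda L,z:proj(p,[(c0+a/10-.45,r0+b/10-.45) for a,b in L],z)
C=g([(335,190),(385,275),(285,340)],130); print(C.round(1))
e=np.diff(C[:,:2],axis=0); print(np.hypot(*e.T),np.degrees(np.arctan2(e[:,1],e[:,0])))
print("mid",(C[0]+C[2])/2)
S=g([(390,500),(470,0)],100); e=S[1]-S[0]; print("louvre",np.degrees(np.arctan2(e[1],e[0])))
T=g([(0,190),(35,190),(175,345),(160,415)],100); print(T.round(1))
X=np.load("w3.npz")["X"]; m=(X[...,2]>128)&(X[...,2]<136)&(np.hypot(X[...,0]-606,X[...,1]-50)<25)
vv,uu=np.nonzero(m); print(p["world_from_camera"].round(2))
for t in np.unique(vv): print(t,uu[vv==t].min(),uu[vv==t].max())
E
```

```text
[[612.2  56.  130. ]
 [617.1  48.  130. ]
 [608.4  42.8 130. ]]
[ 9.35198576 10.11253833] [ -58.61164645 -149.151972  ]
mid [610.32793884  49.41842889 130.        ]
louvre 84.20757677517337
[[592.7  50.7 100. ]
 [596.1  50.5 100. ]
 [610.2  34.  100. ]
 [609.   27.  100. ]]
[[ 1.0000e+00  8.0000e-02  2.0000e-02  4.8643e+02]
 [-8.0000e-02  9.4000e-01  3.2000e-01  1.3137e+02]
 [ 0.0000e+00 -3.2000e-01  9.5000e-01  4.1851e+02]
 [ 0.0000e+00  0.0000e+00  0.0000e+00  1.0000e+00]]
163 471 471
164 470 472
165 468 472
166 466 473
167 464 473
168 462 474
169 461 474
170 462 475
171 463 475
172 464 475
173 463 475
174 464 473
175 464 471
176 464 469
177 465 467
178 465 465
```

Both edges give the stud square at about 31° (mod 90), so the turn is about -0.6 rad. The centre is near (609.5, 50). I yaw the key to match, then tilt it upright with the tool pointing at 120°.

Request:
{"method": "jog_arm", "body": {"increments": [{"claw": 8,"delta_pos": [1,0,1],"twist": [0,0,1]},{"claw": 8,"delta_pos": [2,-0.5,2],"twist": [0,0,2.2]},{"claw": 8,"delta_pos": [3,-1,2.5],"twist": [0,0,3.4]},{"claw": 8,"delta_pos": [4,-1,2.5],"twist": [0,0,4.6]},{"claw": 8,"delta_pos": [4.4,-1,2.5],"twist": [0,0,5.8]},{"claw": 8,"delta_pos": [4.4,-1,2.5],"twist": [0,0,5.8]},{"claw": 8,"delta_pos": [4.4,-1,2.5],"twist": [0,0,5.8]}]}}

```text
clock: 7.05
tcp_pos: [611.4, 19.0, 358.3]
eef_rot: [-0.0, 0.501, 0.865, -0.0]
ft_force: [0.3, -0.1, -2.0]
width: 0.133
grasp_force: 30.0
```

Request:
{"method": "jog_arm", "body": {"increments": [{"claw": 8,"delta_pos": [0,0,0],"twist": [1.2,0.7,0]},{"claw": 8,"delta_pos": [0,0,0],"twist": [2.3,1.3,0]},{"claw": 8,"delta_pos": [0,0,0],"twist": [3.5,2,0]},{"claw": 8,"delta_pos": [0,0,0],"twist": [4.6,2.65,0]},{"claw": 8,"delta_pos": [0,0,0],"twist": [5.8,3.35,0]},{"claw": 8,"delta_pos": [0,0,0],"twist": [6.9,4,0]},{"claw": 8,"delta_pos": [0,0,0],"twist": [8,4.62,0]},{"claw": 8,"delta_pos": [0,0,0],"twist": [9.2,5.3,0]},{"claw": 8,"delta_pos": [0,0,0],"twist": [10.4,6,0]},{"claw": 8,"delta_pos": [0,0,0],"twist": [11.5,6.64,0]},{"claw": 8,"delta_pos": [0,0,0],"twist": [13,7.5,0]},{"claw": 8,"delta_pos": [0,0,0],"twist": [13,7.5,0]},{"claw": 8,"delta_pos": [0,0,0],"twist": [13,7.5,0]},{"claw": 8,"delta_pos": [0,0,0],"twist": [13,7.5,0]}]}}

```text
clock: 8.45
tcp_pos: [611.2, 19.6, 359.5]
eef_rot: [-0.611, 0.354, 0.614, 0.353]
ft_force: [0.1, -0.4, -0.7]
width: 0.125
grasp_force: 30.0
```

```bash
cat >> h.py <<'E'
from scipy.spatial.transform import Rotation as R
def st():
    s=ctrl.state(); q=s["eef_rot"]; M=R.from_quat(q[[1,2,3,0]]).as_matrix()
    print("t%.2f"%s["clock"],s["qpos"].round(2),"tcp",s["tcp_pos"].round(1),"y",M[:,1].round(3),"z",M[:,2].round(3),"F",s["ft_force"].round(1),"T",s["ft_torque"].round(2),"w %.3f"%s["width"]); return s,M
E
python3 -c "
from h import *
st()"
```

```text
t8.45 [-0.45  0.85  1.04  1.13  2.47 -0.54] tcp [611.2  19.6 359.5] y [0.866 0.5   0.002] z [-0.5    0.866 -0.004] F [ 0.1 -0.4 -0.7] T [-0.6  -0.49  0.02] w 0.125
```

Request:
{"method": "jog_arm", "body": {"increments": [{"claw": 8,"delta_pos": [0,0.4,-1],"twist": [0,0,0]},{"claw": 8,"delta_pos": [0,0.88,-2],"twist": [0,0,0]},{"claw": 8,"delta_pos": [0,0.88,-3],"twist": [0,0,0]},{"claw": 8,"delta_pos": [0,0.88,-4],"twist": [0,0,0]},{"claw": 8,"delta_pos": [0,0.88,-4.1],"twist": [0,0,0]},{"claw": 8,"delta_pos": [0,0.88,-4.1],"twist": [0,0,0]},{"claw": 8,"delta_pos": [0,0.88,-4.1],"twist": [0,0,0]}]}}

```text
clock: 9.15
tcp_pos: [611.7, 45.5, 237.9]
eef_rot: [-0.611, 0.353, 0.614, 0.354]
ft_force: [0.0, -0.0, -1.7]
width: 0.13
grasp_force: 30.0
```

```bash
python3 - <<'E'
from h import *
st()
im,d,p=cam("wrist"); X=pts(d,p); np.savez("w4.npz",im=im,X=X)
im2,d2,p2=cam("scene"); X2=pts(d2,p2); np.savez("s4.npz",im=im2,X=X2)
c=cv2.resize(im2[200:300,290:410],None,fx=4,fy=4,interpolation=cv2.INTER_CUBIC)
a=cv2.resize(im,(320,200)); A=np.zeros((400,320,3),np.uint8); A[:200]=a
save("w4",np.hstack([A,c]))
E
```

```text
t9.15 [-0.42  0.99  1.06  0.99  2.37 -0.74] tcp [611.7  45.5 237.9] y [0.866 0.5   0.004] z [-0.5    0.866 -0.003] F [ 0.  -0.  -1.7] T [-0.63 -0.48 -0.02] w 0.130
```

View pics/w4.png

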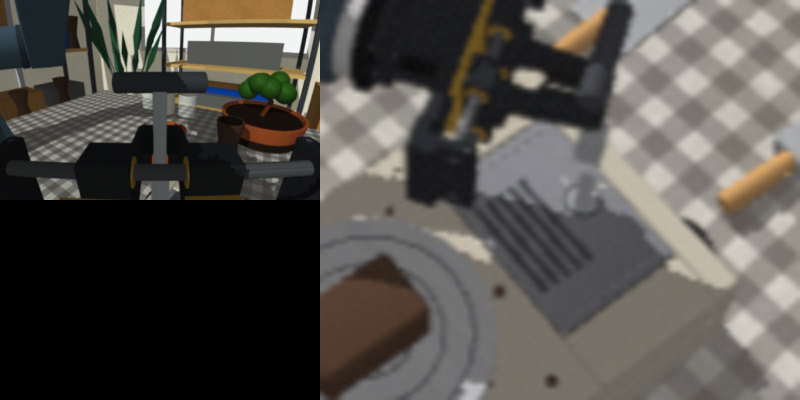

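The scene crop shows the socket hanging nearly over the stud (socket at crop (592,145), stud at (585,185)). I cross-check the offset with the same camera for both things, in the top and scene depth.

```bash
python3 - <<'E'
from h import *
s,M=st(); ax=s["tcp_pos"]+4.5*M[:,2]; print("key axis",ax)
im,d,p=cam("top"); X=pts(d,p)
m=(abs(X[...,0]-609)<60)&(abs(X[...,1]-50)<60)&(X[...,2]>275)&(X[...,2]<310)
P=X[m]; c,wh,an=cv2.minAreaRect(P[:,:2].astype(np.float32)); print("top handle",m.sum(),P.mean(0),c,wh,an,P[:,2].max())
d0=M[:2,2]; y0=M[:2,1]; P2=P[abs((P[:,:2]-ax[:2])@d0)<14]; t=(P2[:,:2]-ax[:2])@d0; u=(P2[:,:2]-ax[:2])@y0; print("in handle: along d",t.mean(),t.min(),t.max()," along bar",u.mean(),u.min(),u.max(),P2[:,2].mean())
X=np.load("s4.npz")["X"]
for n,a,b in (("sock",168,186),("stud",112,128)):
    m=(np.hypot(X[...,0]-609,X[...,1]-50)<22)&(X[...,2]>a)&(X[...,2]<b); P=X[m]; print(n,m.sum(),P.mean(0).round(1),np.median(P,0).round(1))
v=p2=ctrl.camera_params("scene")["world_from_camera"][:3,3]-np.array([609,50,130]); print(v/np.linalg.norm(v))
E
```

```text
t9.25 [-0.42  0.99  1.06  0.99  2.37 -0.74] tcp [611.7  45.4 237.6] y [0.866 0.5   0.003] z [-0.5    0.866 -0.003] F [-0.1 -0.3 -1.6] T [-0.53 -0.4  -0.05] w 0.128
key axis [609.40528301  49.3428376  237.56514119]
top handle 198 [606.47778085  49.62870386 295.23706962] (619.7783203125, 26.512432098388672) (76.07025146484375, 73.74774169921875) 30.027786254882812 302.2639748982176
in handle: along d 2.6732141591499197 -5.981029688893964 11.932804648580657  along bar -2.81140131277624 -40.4767315924763 35.59223079534611 295.53618289857826
sock 25 [617.2  54.7 177.6] [617.2  55.8 178.1]
stud 12 [613.6  52.1 119.3] [614.3  52.6 119.6]
[0.39082548 0.29706146 0.87121176]
```

Top, wrist and scene cameras agree that the key axis is within about 0.5 mm of the stud. Descending in stages.

Request:
{"method": "jog_arm", "body": {"increments": [{"claw": 8,"delta_pos": [0.01,0.01,-0.5],"twist": [0,0,0]},{"claw": 8,"delta_pos": [0.01,0.01,-1],"twist": [0,0,0]},{"claw": 8,"delta_pos": [0.01,0.01,-1.15],"twist": [0,0,0]},{"claw": 8,"delta_pos": [0.01,0.01,-1.25],"twist": [0,0,0]},{"claw": 8,"delta_pos": [0.01,0.01,-1.3],"twist": [0,0,0]},{"claw": 8,"delta_pos": [0.01,0.01,-1.3],"twist": [0,0,0]},{"claw": 8,"delta_pos": [0.01,0.01,-1.3],"twist": [0,0,0]}]}}

```text
clock: 10.0
tcp_pos: [611.4, 46.1, 196.5]
eef_rot: [-0.612, 0.353, 0.612, 0.354]
ft_force: [0.5, -0.3, -1.8]
width: 0.134
grasp_force: 30.0
```

```bash
python3 -c "
from h import *
st()"
```

```text
t10.00 [-0.42  1.05  1.04  0.96  2.35 -0.79] tcp [611.4  46.1 196.5] y [0.866 0.5   0.001] z [-0.5    0.866  0.   ] F [ 0.5 -0.3 -1.8] T [-0.61 -0.43 -0.  ] w 0.134
```

No contact force at 5 mm past the stud's top, so it has entered.

Request:
{"method": "jog_arm", "body": {"increments": [{"claw": 8,"delta_pos": [0,0,-0.1],"twist": [0,0,0]},{"claw": 8,"delta_pos": [0,0,-0.2],"twist": [0,0,0]},{"claw": 8,"delta_pos": [0,0,-0.27],"twist": [0,0,0]},{"claw": 8,"delta_pos": [0,0,-0.27],"twist": [0,0,0]}]}}

```text
clock: 10.4
tcp_pos: [611.2, 46.1, 187.8]
eef_rot: [0.613, -0.353, -0.612, -0.354]
ft_force: [0.3, -0.3, -2.6]
width: 0.13
grasp_force: 30.0
```

```bash
python3 -c "
from h import *
st()"
```

```text
t10.40 [-0.42  1.07  1.04  0.95  2.34 -0.8 ] tcp [611.2  46.1 187.8] y [0.866 0.5   0.   ] z [-0.5    0.866  0.001] F [ 0.3 -0.3 -2.6] T [-0.73 -0.46 -0.01] w 0.130
```

Request:
{"method": "jog_arm", "body": {"increments": [{"claw": 8,"delta_pos": [0,0,-0.05],"twist": [0,0,0]},{"claw": 8,"delta_pos": [0,0,-0.1],"twist": [0,0,0]},{"claw": 8,"delta_pos": [0,0,-0.1],"twist": [0,0,0]}]}}

```text
clock: 10.7
tcp_pos: [611.3, 46.1, 185.0]
eef_rot: [0.613, -0.353, -0.612, -0.354]
ft_force: [-0.0, -0.5, -2.1]
width: 0.127
grasp_force: 30.0
```

```bash
python3 -c "
from h import *
st()"
```

```text
t10.70 [-0.42  1.07  1.04  0.95  2.34 -0.8 ] tcp [611.3  46.1 185. ] y [0.866 0.5   0.001] z [-0.5    0.866  0.001] F [-0.  -0.5 -2.1] T [-0.68 -0.53 -0.01] w 0.127
```

Request:
{"method": "jog_arm", "body": {"increments": [{"claw": 20,"delta_pos": [0,0,0],"twist": [0,0,0]},{"claw": 40,"delta_pos": [0,0,0],"twist": [0,0,0]},{"claw": 60,"delta_pos": [0,0,0],"twist": [0,0,0]},{"claw": 60,"delta_pos": [0,0,0],"twist": [0,0,0]},{"claw": 60,"delta_pos": [0,0,0],"twist": [0,0,0]}]}}

```text
clock: 11.2
tcp_pos: [611.3, 46.1, 185.3]
eef_rot: [0.612, -0.353, -0.612, -0.354]
ft_force: [-0.1, -0.4, 0.5]
width: 0.563
grasp_force: 0.0
```

Request:
{"method": "jog_arm", "body": {"increments": [{"claw": 60,"delta_pos": [0.3,-0.52,0],"twist": [0,0,0]},{"claw": 60,"delta_pos": [0.7,-1.21,0],"twist": [0,0,0]},{"claw": 60,"delta_pos": [1.2,-2.08,0],"twist": [0,0,0]},{"claw": 60,"delta_pos": [1.8,-3.1,0],"twist": [0,0,0]},{"claw": 60,"delta_pos": [2,-3.5,0.5],"twist": [0,0,0]},{"claw": 60,"delta_pos": [2,-3.5,1],"twist": [0,0,0]}]}}

```text
clock: 11.8
tcp_pos: [671.4, -60.8, 214.5]
eef_rot: [0.612, -0.354, -0.611, -0.355]
ft_force: [-0.1, -0.5, 0.2]
width: 0.68
grasp_force: 0.0
```

```bash
python3 - <<'E'
from h import *
st()
im,d,p=cam("top"); X=pts(d,p)
m=(abs(X[...,0]-609)<60)&(abs(X[...,1]-50)<60)&(X[...,2]>215)&(X[...,2]<260)
P=X[m]; c,wh,an=cv2.minAreaRect(P[:,:2].astype(np.float32)); print("top handle",m.sum(),P.mean(0),c,wh,an,P[:,2].min(),P[:,2].max())
im,d,p=cam("wrist"); X=pts(d,p); T=p["world_from_camera"]
m=(np.hypot(X[...,0]-609,X[...,1]-50)<60)&(X[...,2]>150)&(X[...,2]<300)&(im.max(-1)<90)
print("wrist handle",m.sum(),X[m].mean(0),X[m].min(0),X[m].max(0))
save("w5",im)
E
```

```text
t11.80 [-0.51  1.23  0.66  1.09  2.52 -0.58] tcp [671.4 -60.8 214.5] y [0.867 0.498 0.   ] z [-0.498  0.867  0.002] F [-0.1 -0.5  0.2] T [-0.31 -0.3   0.06] w 0.680
top handle 176 [605.85808178  51.44103012 241.04200358] (606.5671997070312, 52.239105224609375) (76.89440155029297, 17.61402702331543) 30.107053756713867 230.66425270116156 246.68690162132475
wrist handle 3441 [612.31394533  44.43585041 219.33046133] [577.69602641  23.34280021 150.18890637] [645.76254765  66.72084552 243.19284915]
```

View pics/w5.png

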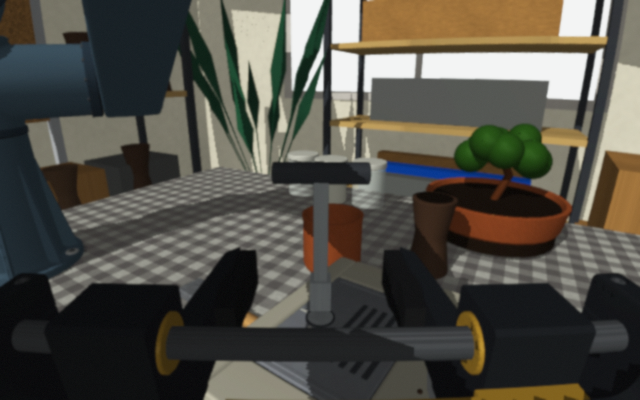

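The key stands upright on the stud by itself, with its handle at (320,172) and nothing touching it. Next I raise the gripper and turn it to point down.

Request:
{"method": "jog_arm", "body": {"increments": [{"claw": 60,"delta_pos": [0,0,1.2],"twist": [0,0,0]},{"claw": 60,"delta_pos": [0,0,2.4],"twist": [-1.1,-0.63,0]},{"claw": 60,"delta_pos": [0,0,3.6],"twist": [-2.2,-1.27,0]},{"claw": 60,"delta_pos": [0,0,4.2],"twist": [-3.4,-1.96,0]},{"claw": 60,"delta_pos": [0,0,4.2],"twist": [-4.6,-2.65,0]},{"claw": 60,"delta_pos": [0,0,4.2],"twist": [-5.8,-3.35,0]},{"claw": 60,"delta_pos": [0,0,4.2],"twist": [-7,-4.04,0]},{"claw": 60,"delta_pos": [0,0,4.2],"twist": [-8.2,-4.73,0]},{"claw": 60,"delta_pos": [0,0,4.2],"twist": [-9.4,-5.42,0]},{"claw": 60,"delta_pos": [0,0,4.2],"twist": [-10.6,-6.1,0]},{"claw": 60,"delta_pos": [0,0,4.2],"twist": [-11.8,-6.8,0]},{"claw": 60,"delta_pos": [0,0,4.2],"twist": [-13,-7.5,0]},{"claw": 60,"delta_pos": [0,0,4.2],"twist": [-13,-7.5,0]},{"claw": 60,"delta_pos": [0,0,4.2],"twist": [-13,-7.5,0]}]}}

```text
clock: 13.3
tcp_pos: [670.4, -57.2, 341.7]
eef_rot: [-0.001, 0.499, 0.867, 0.001]
ft_force: [-0.0, 0.2, 0.2]
width: 0.681
grasp_force: 0.0
```

Request:
{"method": "jog_arm", "body": {"increments": [{"claw": 60,"delta_pos": [-0.6,1,0],"twist": [0,0,1.4]},{"claw": 60,"delta_pos": [-1.2,2,0],"twist": [0,0,2.8]},{"claw": 60,"delta_pos": [-2,3.7,0],"twist": [0,0,4.2]},{"claw": 60,"delta_pos": [-2,3.7,0],"twist": [0,0,5.6]},{"claw": 60,"delta_pos": [-2,3.7,0],"twist": [0,0,7]},{"claw": 60,"delta_pos": [-2,3.7,0],"twist": [0,0,8.4]},{"claw": 60,"delta_pos": [-2,3.7,0],"twist": [0,0,9.8]},{"claw": 60,"delta_pos": [-2,3.7,0],"twist": [0,0,11.2]},{"claw": 60,"delta_pos": [-2,3.7,0],"twist": [0,0,12.6]},{"claw": 60,"delta_pos": [-2,3.7,0],"twist": [0,0,14]},{"claw": 60,"delta_pos": [-2,3.7,0],"twist": [0,0,15]},{"claw": 60,"delta_pos": [-2,3.7,0],"twist": [0,0,15]},{"claw": 60,"delta_pos": [-2,3.7,0],"twist": [0,0,15]}]}}

```text
clock: 14.6
tcp_pos: [611.5, 51.2, 340.4]
eef_rot: [-0.001, -0.257, 0.966, 0.001]
ft_force: [-0.1, 0.1, 0.2]
width: 0.683
grasp_force: 0.0
```

```bash
python3 - <<'E'
from h import *
st()
im,d,p=cam("wrist"); X=pts(d,p); np.savez("w6.npz",im=im,X=X)
m=(np.hypot(X[...,0]-609,X[...,1]-50)<70)&(X[...,2]>220)&(X[...,2]<260)
P=X[m]; c,wh,an=cv2.minAreaRect(P[:,:2].astype(np.float32)); print("handle",m.sum(),P.mean(0),c,wh,an,P[:,2].min(),np.percentile(P[:,2],98))
E
```

```text
t14.60 [-0.11  0.21  1.39  0.    1.54 -2.2 ] tcp [611.5  51.2 340.4] y [-0.497  0.868  0.002] z [-0.002  0.001 -1.   ] F [-0.1  0.1  0.2] T [ 0.09 -0.13  0.04] w 0.683
handle 2495 [606.63209078  48.46098485 241.0725578 ] (609.0228881835938, 49.68221664428711) (75.95174407958984, 17.618616104125977) 30.28577995300293 230.2623266416592 243.92350922473906
```

Request:
{"method": "jog_arm", "body": {"increments": [{"claw": 60,"delta_pos": [-0.07,-0.03,-1.2],"twist": [0,0,0]},{"claw": 60,"delta_pos": [-0.07,-0.03,-2.4],"twist": [0,0,0]},{"claw": 60,"delta_pos": [-0.07,-0.03,-3.2],"twist": [0,0,0]},{"claw": 60,"delta_pos": [-0.07,-0.03,-3.78],"twist": [0,0,0]},{"claw": 60,"delta_pos": [-0.07,-0.03,-3.78],"twist": [0,0,0]},{"claw": 40,"delta_pos": [-0.07,-0.03,-3.78],"twist": [0,0,0]},{"claw": 30,"delta_pos": [-0.07,-0.03,-3.78],"twist": [0,0,0]},{"claw": 22,"delta_pos": [-0.07,-0.03,-3.78],"twist": [0,0,0]},{"claw": 14,"delta_pos": [-0.07,-0.03,-3.78],"twist": [0,0,0]},{"claw": 14,"delta_pos": [-0.07,-0.03,-3.78],"twist": [0,0,0]},{"claw": 14,"delta_pos": [-0.07,-0.03,-3.78],"twist": [0,0,0]},{"claw": 14,"delta_pos": [-0.07,-0.03,-3.78],"twist": [0,0,0]}]}}

```text
clock: 15.85
tcp_pos: [609.4, 51.2, 228.2]
eef_rot: [0.0, -0.259, 0.966, -0.0]
ft_force: [-0.5, 0.1, 1.2]
width: 0.186
grasp_force: 29.9
```

```bash
python3 -c "
from h import *
st()"
```

```text
t15.85 [-0.11  0.28  1.53  0.    1.33 -2.2 ] tcp [609.4  51.2 228.2] y [-0.5    0.866 -0.   ] z [ 0.001 -0.    -1.   ] F [-0.5  0.1  1.2] T [ 0.13 -0.09 -0.06] w 0.186
```

Request:
{"method": "jog_arm", "body": {"increments": [{"claw": 14,"delta_pos": [0,0,0],"twist": [0,0,-1]},{"claw": 14,"delta_pos": [0,0,0],"twist": [0,0,-2]},{"claw": 14,"delta_pos": [0,0,0],"twist": [0,0,-3]},{"claw": 14,"delta_pos": [0,0,0],"twist": [0,0,-4]},{"claw": 14,"delta_pos": [0,0,0],"twist": [0,0,-5]},{"claw": 14,"delta_pos": [0,0,0],"twist": [0,0,-6]},{"claw": 14,"delta_pos": [0,0,0],"twist": [0,0,-7]},{"claw": 14,"delta_pos": [0,0,0],"twist": [0,0,-7.5]},{"claw": 14,"delta_pos": [0,0,0],"twist": [0,0,-7.5]},{"claw": 14,"delta_pos": [0,0,0],"twist": [0,0,-7.5]}]}}

```text
clock: 16.85
tcp_pos: [609.4, 51.2, 228.1]
eef_rot: [0.0, 0.13, 0.992, -0.0]
ft_force: [0.4, -0.5, 1.7]
width: 0.184
grasp_force: 29.9
```

```bash
python3 -c "
from h import *
st()"
```

```text
t16.85 [-0.11  0.28  1.53 -0.    1.33 -1.42] tcp [609.4  51.2 228.1] y [0.257 0.966 0.   ] z [ 0.001 -0.    -1.   ] F [ 0.4 -0.5  1.7] T [ 0.1  -0.28 -0.01] w 0.184
```

Request:
{"method": "jog_arm", "body": {"increments": [{"claw": 14,"delta_pos": [0,0,-0.03],"twist": [0,0,0]},{"claw": 14,"delta_pos": [0,0,-0.07],"twist": [0,0,0]},{"claw": 14,"delta_pos": [0,0,-0.1],"twist": [0,0,0]},{"claw": 14,"delta_pos": [0,0,-0.1],"twist": [0,0,0]}]}}

```text
clock: 17.25
tcp_pos: [609.3, 51.2, 224.8]
eef_rot: [0.0, 0.13, 0.991, 0.0]
ft_force: [1.3, 0.3, 3.3]
width: 0.187
grasp_force: 29.8
```

```bash
python3 -c "
from h import *
st()"
```

```text
t17.25 [-0.11  0.28  1.54  0.    1.32 -1.42] tcp [609.3  51.2 224.8] y [0.258 0.966 0.   ] z [ 0.  0. -1.] F [1.3 0.3 3.3] T [ 0.   -0.25  0.05] w 0.187
```

Request:
{"method": "jog_arm", "body": {"increments": [{"claw": 14,"delta_pos": [0,0,-0.05],"twist": [0,0,0]},{"claw": 14,"delta_pos": [0,0,-0.1],"twist": [0,0,0]},{"claw": 14,"delta_pos": [0,0,-0.1],"twist": [0,0,0]}]}}

```text
clock: 17.55
tcp_pos: [609.3, 51.2, 221.8]
eef_rot: [0.0, 0.13, 0.991, 0.0]
ft_force: [-0.5, -0.8, 3.3]
width: 0.183
grasp_force: 29.8
```

```bash
python3 -c "
from h import *
st();st()"
```

```text
t17.55 [-0.11  0.29  1.54  0.    1.32 -1.42] tcp [609.3  51.2 221.8] y [0.258 0.966 0.   ] z [ 0.  0. -1.] F [-0.5 -0.8  3.3] T [ 0.01 -0.2   0.  ] w 0.183
t17.55 [-0.11  0.29  1.54  0.    1.32 -1.42] tcp [609.3  51.2 221.8] y [0.258 0.966 0.   ] z [ 0.  0. -1.] F [-0.5 -0.8  3.3] T [ 0.01 -0.2   0.  ] w 0.183
```

Request:
{"method": "jog_arm", "body": {"increments": [{"claw": 14,"delta_pos": [0,0,-0.05],"twist": [0,0,0]},{"claw": 14,"delta_pos": [0,0,-0.1],"twist": [0,0,0]},{"claw": 14,"delta_pos": [0,0,-0.13],"twist": [0,0,0]},{"claw": 14,"delta_pos": [0,0,-0.13],"twist": [0,0,0]}]}}

```text
clock: 17.95
tcp_pos: [609.4, 51.2, 218.2]
eef_rot: [0.0, 0.13, 0.991, -0.0]
ft_force: [-0.1, -0.6, 5.9]
width: 0.189
grasp_force: 29.7
```

```bash
python3 -c "
from h import *
st()"
```

```text
t17.95 [-0.11  0.29  1.54 -0.    1.31 -1.42] tcp [609.4  51.2 218.2] y [0.258 0.966 0.   ] z [ 0.001 -0.    -1.   ] F [-0.1 -0.6  5.9] T [ 0.02 -0.22 -0.03] w 0.189
```

Force follows the spring (5.9 N at 9.9 mm of travel), so the pin has passed the slot. I now go to the bottom in small steps.

Request:
{"method": "jog_arm", "body": {"increments": [{"claw": 14,"delta_pos": [0,0,-0.03],"twist": [0,0,0]},{"claw": 14,"delta_pos": [0,0,-0.05],"twist": [0,0,0]},{"claw": 14,"delta_pos": [0,0,-0.05],"twist": [0,0,0]}]}}

```text
clock: 18.25
tcp_pos: [609.5, 51.1, 216.9]
eef_rot: [0.001, 0.13, 0.991, -0.0]
ft_force: [0.3, -0.7, 6.7]
width: 0.186
grasp_force: 29.7
```

```bash
python3 -c "
from h import *
st()"
```

```text
t18.25 [-0.11  0.29  1.54 -0.    1.31 -1.42] tcp [609.5  51.1 216.9] y [0.258 0.966 0.   ] z [ 0.001 -0.    -1.   ] F [ 0.3 -0.7  6.7] T [-0.05 -0.22  0.02] w 0.186
```

Request:
{"method": "jog_arm", "body": {"increments": [{"claw": 14,"delta_pos": [0,0,-0.02],"twist": [0,0,0]},{"claw": 14,"delta_pos": [0,0,-0.03],"twist": [0,0,0]},{"claw": 14,"delta_pos": [0,0,-0.03],"twist": [0,0,0]}]}}

```text
clock: 18.55
tcp_pos: [609.8, 51.1, 216.5]
eef_rot: [0.001, 0.13, 0.991, -0.0]
ft_force: [0.2, -0.1, 7.2]
width: 0.187
grasp_force: 29.6
```

```bash
python3 -c "
from h import *
st()"
```

```text
t18.55 [-0.11  0.29  1.54 -0.    1.31 -1.42] tcp [609.8  51.1 216.5] y [0.258 0.966 0.   ] z [ 0.002 -0.    -1.   ] F [ 0.2 -0.1  7.2] T [-0.01 -0.19  0.01] w 0.187
```

Request:
{"method": "jog_arm", "body": {"increments": [{"claw": 14,"delta_pos": [0,0,-0.03],"twist": [0,0,0]},{"claw": 14,"delta_pos": [0,0,-0.03],"twist": [0,0,0]}]}}

```text
clock: 18.75
tcp_pos: [610.3, 51.1, 216.4]
eef_rot: [0.002, 0.13, 0.991, 0.0]
ft_force: [0.1, -0.2, 11.1]
width: 0.188
grasp_force: 29.4
```

```bash
python3 -c "
from h import *
st()"
```

```text
t18.75 [-0.11  0.29  1.54 -0.    1.3  -1.42] tcp [610.3  51.1 216.4] y [0.258 0.966 0.   ] z [ 0.003 -0.    -1.   ] F [ 0.1 -0.2 11.1] T [-0.03 -0.18  0.05] w 0.188
```

At the bottom stop (11 N). Turning clockwise.

Request:
{"method": "jog_arm", "body": {"increments": [{"claw": 14,"delta_pos": [0,0,0],"twist": [0,0,-1]},{"claw": 14,"delta_pos": [0,0,0],"twist": [0,0,-2]},{"claw": 14,"delta_pos": [0,0,0],"twist": [0,0,-3]},{"claw": 14,"delta_pos": [0,0,0],"twist": [0,0,-4]},{"claw": 14,"delta_pos": [0,0,0],"twist": [0,0,-5]},{"claw": 14,"delta_pos": [0,0,0],"twist": [0,0,-6]}]}}

```text
clock: 19.35
tcp_pos: [610.4, 51.0, 216.4]
eef_rot: [0.002, 0.432, 0.902, 0.001]
ft_force: [1.1, -0.6, 10.3]
width: 0.188
grasp_force: 29.4
```

```bash
python3 -c "
from h import *
st()"
```

```text
t19.35 [-0.11  0.29  1.54 -0.    1.3  -0.79] tcp [610.4  51.  216.4] y [0.78  0.626 0.002] z [ 0.003 -0.    -1.   ] F [ 1.1 -0.6 10.3] T [-0.07 -0.21  0.1 ] w 0.188
```

Request:
{"method": "jog_arm", "body": {"increments": [{"claw": 14,"delta_pos": [0,0,0],"twist": [0,0,-1]},{"claw": 14,"delta_pos": [0,0,0],"twist": [0,0,-2]},{"claw": 14,"delta_pos": [0,0,0],"twist": [0,0,-3]},{"claw": 14,"delta_pos": [0,0,0],"twist": [0,0,-4]},{"claw": 14,"delta_pos": [0,0,0],"twist": [0,0,-5]},{"claw": 14,"delta_pos": [0,0,0],"twist": [0,0,-6]},{"claw": 14,"delta_pos": [0,0,0],"twist": [0,0,-7]},{"claw": 14,"delta_pos": [0,0,0],"twist": [0,0,-8]},{"claw": 14,"delta_pos": [0,0,0],"twist": [0,0,-8.5]}]}}

```text
clock: 20.25
tcp_pos: [610.4, 50.8, 216.4]
eef_rot: [0.001, 0.778, 0.628, 0.001]
ft_force: [-0.0, -1.2, 11.1]
width: 0.185
grasp_force: 29.6
```

```bash
python3 -c "
from h import *
st()"
```

```text
t20.25 [-0.11  0.29  1.54 -0.    1.3   0.1 ] tcp [610.4  50.8 216.4] y [ 0.977 -0.211  0.004] z [ 0.004 -0.001 -1.   ] F [-0.  -1.2 11.1] T [-0.23 -0.22  0.03] w 0.185
```

Request:
{"method": "jog_arm", "body": {"increments": [{"claw": 14,"delta_pos": [0,0,0],"twist": [0,0,-0.5]},{"claw": 14,"delta_pos": [0,0,0],"twist": [0,0,-0.8]},{"claw": 14,"delta_pos": [0,0,0],"twist": [0,0,-0.8]}]}}

```text
clock: 20.55
tcp_pos: [610.4, 50.8, 216.4]
eef_rot: [0.001, 0.803, 0.596, 0.001]
ft_force: [0.8, -1.2, 10.1]
width: 0.184
grasp_force: 29.6
```

```bash
python3 -c "
from h import *
st()"
```

```text
t20.55 [-0.11  0.29  1.54 -0.    1.3   0.18] tcp [610.4  50.8 216.4] y [ 0.957 -0.29   0.004] z [ 0.004 -0.001 -1.   ] F [ 0.8 -1.2 10.1] T [-0.28 -0.2   0.05] w 0.184
```

Request:
{"method": "jog_arm", "body": {"increments": [{"claw": 14,"delta_pos": [0,0,0],"twist": [0,0,-0.3]},{"claw": 14,"delta_pos": [0,0,0],"twist": [0,0,-0.5]},{"claw": 14,"delta_pos": [0,0,0],"twist": [0,0,-0.5]}]}}

```text
clock: 20.85
tcp_pos: [610.4, 50.8, 216.4]
eef_rot: [0.001, 0.818, 0.575, 0.001]
ft_force: [0.5, -2.3, 9.9]
width: 0.186
grasp_force: 29.6
```

```bash
python3 -c "
from h import *
st()"
```

```text
t20.85 [-0.11  0.29  1.54 -0.    1.3   0.24] tcp [610.4  50.8 216.4] y [ 0.941 -0.339  0.004] z [ 0.004 -0.001 -1.   ] F [ 0.5 -2.3  9.9] T [-0.27 -0.21 -0.01] w 0.186
```

Request:
{"method": "jog_arm", "body": {"increments": [{"claw": 14,"delta_pos": [0,0,0.05],"twist": [0,0,0]},{"claw": 14,"delta_pos": [0,0,0.1],"twist": [0,0,0]},{"claw": 14,"delta_pos": [0,0,0.15],"twist": [0,0,0]},{"claw": 14,"delta_pos": [0,0,0.2],"twist": [0,0,0]},{"claw": 14,"delta_pos": [0,0,0.23],"twist": [0,0,0]},{"claw": 14,"delta_pos": [0,0,0.23],"twist": [0,0,0]}]}}

```text
clock: 21.45
tcp_pos: [608.6, 51.1, 220.3]
eef_rot: [-0.001, 0.818, 0.575, -0.001]
ft_force: [1.9, -2.2, -2.1]
width: 0.191
grasp_force: 30.0
```

```bash
python3 -c "
from h import *
st()"
```

```text
t21.45 [-0.11  0.29  1.54 -0.    1.32  0.24] tcp [608.6  51.1 220.3] y [ 0.941 -0.338 -0.002] z [-0.002  0.    -1.   ] F [ 1.9 -2.2 -2.1] T [-0.34 -0.47 -0.  ] w 0.191
```

The spring load is gone after a 3.9 mm rise and only the key's weight remains, so the stud sits in its notch. I ease the key back within its play and lift it off.

Request:
{"method": "jog_arm", "body": {"increments": [{"claw": 14,"delta_pos": [0.03,0,0],"twist": [0,0,0.6]},{"claw": 14,"delta_pos": [0.03,0,0.05],"twist": [0,0,1.2]},{"claw": 14,"delta_pos": [0.03,0,0.2],"twist": [0,0,1.2]},{"claw": 14,"delta_pos": [0.03,0,0.4],"twist": [0,0,1.2]},{"claw": 14,"delta_pos": [0.03,0,0.6],"twist": [0,0,1.2]},{"claw": 14,"delta_pos": [0.03,0,0.9],"twist": [0,0,1.2]},{"claw": 14,"delta_pos": [0.03,0,1.3],"twist": [0,0,1.2]},{"claw": 14,"delta_pos": [0.03,0,1.3],"twist": [0,0,1.2]}]}}

```text
clock: 22.25
tcp_pos: [611.3, 51.2, 263.5]
eef_rot: [0.001, 0.78, 0.625, 0.002]
ft_force: [0.2, 1.0, -2.3]
width: 0.186
grasp_force: 30.0
```

```bash
python3 - <<'E'
from h import *
st()
im,d,p=cam("scene"); X=pts(d,p); m=(np.hypot(X[...,0]-611,X[...,1]-51)<14)&(X[...,2]>108)&(X[...,2]<145); print("stud z",m.sum(),np.sort(X[m][:,2])[-6:].round(1))
Y=np.load("s4.npz")["X"]; m=(np.hypot(Y[...,0]-611,Y[...,1]-51)<14)&(Y[...,2]>108)&(Y[...,2]<145); print("before",m.sum(),np.sort(Y[m][:,2])[-6:].round(1))
im,d,p=cam("top"); X=pts(d,p)
c=np.array([486,302]); m=(np.hypot(X[...,0]-c[0],X[...,1]-c[1])<70)&(abs(X[...,2]-95)<6); print("crock",m.sum(),cv2.minEnclosingCircle(X[m][:,:2].astype(np.float32)))
E
```

```text
t22.25 [-0.11  0.25  1.49  0.    1.39  0.11] tcp [611.3  51.2 263.5] y [ 0.976 -0.218  0.004] z [ 0.004 -0.    -1.   ] F [ 0.2  1.  -2.3] T [-0.03 -0.12 -0.04] w 0.186
stud z 21 [123.9 124.1 124.1 124.6 126.2 126.6]
before 27 [131.8 131.9 132.4 132.7 134.  135.4]
crock 124 ((485.39532470703125, 308.1175231933594), 50.3381233215332)
```

The stud is about 8 mm lower and stays down. Carrying the key to the crock.

Request:
{"method": "jog_arm", "body": {"increments": [{"claw": 14,"delta_pos": [0,0,0.5],"twist": [0,0,0]},{"claw": 14,"delta_pos": [-0.4,0.8,1],"twist": [0,0,0]},{"claw": 14,"delta_pos": [-1,2,1],"twist": [0,0,0]},{"claw": 14,"delta_pos": [-1.6,3.3,1],"twist": [0,0,0]},{"claw": 14,"delta_pos": [-2.3,4.7,1],"twist": [0,0,0]},{"claw": 14,"delta_pos": [-3,6.2,1],"twist": [0,0,0]},{"claw": 14,"delta_pos": [-3.6,7.4,1],"twist": [0,0,0]},{"claw": 14,"delta_pos": [-4,8.2,1],"twist": [0,0,0]},{"claw": 14,"delta_pos": [-4.08,8.43,1],"twist": [0,0,0]},{"claw": 14,"delta_pos": [-4.08,8.43,1],"twist": [0,0,0]},{"claw": 14,"delta_pos": [-4.08,8.43,1],"twist": [0,0,0]}]}}

```text
clock: 23.45
tcp_pos: [488.3, 303.3, 290.7]
eef_rot: [0.0, 0.78, 0.625, -0.0]
ft_force: [-0.8, 0.0, -1.6]
width: 0.188
grasp_force: 30.0
```

```bash
python3 - <<'E'
from h import *
st()
im,d,p=cam("wrist"); X=pts(d,p)
m=(np.hypot(X[...,0]-488,X[...,1]-304)<75)&(abs(X[...,2]-95)<4); P=X[m]; print("rim wrist",m.sum(),P.min(0),P.max(0),cv2.minEnclosingCircle(P[:,:2].astype(np.float32)))
cv2.imwrite("pics/w7.png",im[...,::-1])
im,d,p=cam("scene"); X=pts(d,p)
m=(np.hypot(X[...,0]-488,X[...,1]-304)<75)&(abs(X[...,2]-95)<4); P=X[m]; print("rim scene",m.sum(),cv2.minEnclosingCircle(P[:,:2].astype(np.float32)))
E
```

```text
t23.45 [ 0.35  0.15  1.56 -0.    1.43  0.57] tcp [488.3 303.3 290.7] y [ 0.976 -0.218  0.   ] z [ 0.    -0.001 -1.   ] F [-0.8  0.  -1.6] T [-0.04 -0.1   0.01] w 0.188
rim wrist 1707 [437.28348342 251.53539278  91.00767263] [540.09789662 352.64901905  97.90039206] ((488.79962158203125, 301.234130859375), 51.60896682739258)
rim scene 242 ((490.0963134765625, 300.631591796875), 52.59540939331055)
```

View pics/w7.png

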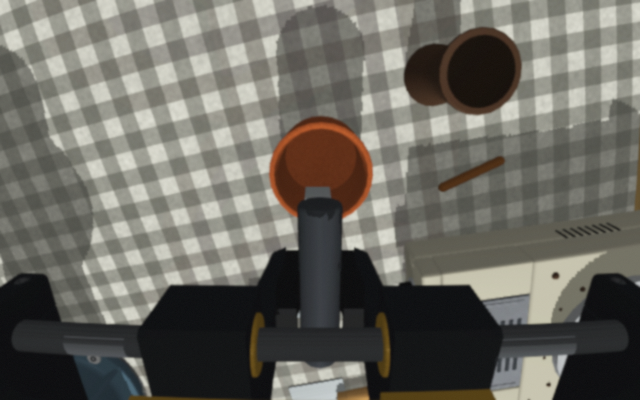

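The wrist view shows the crock's open mouth around (320,167), and the measured centre (489,301) is under the key. Lowering.

Request:
{"method": "jog_arm", "body": {"increments": [{"claw": 14,"delta_pos": [0,-0.07,-1],"twist": [0,0,0]},{"claw": 14,"delta_pos": [0,-0.07,-2],"twist": [0,0,0]},{"claw": 14,"delta_pos": [0,-0.07,-3],"twist": [0,0,0]},{"claw": 14,"delta_pos": [0,-0.07,-3.9],"twist": [0,0,0]},{"claw": 14,"delta_pos": [0,-0.07,-4.6],"twist": [0,0,0]},{"claw": 14,"delta_pos": [0,-0.07,-5.1],"twist": [0,0,0]},{"claw": 14,"delta_pos": [0,-0.07,-5.4],"twist": [0,0,0]},{"claw": 14,"delta_pos": [0,-0.07,-5.45],"twist": [0,0,0]},{"claw": 14,"delta_pos": [0,-0.07,-5.45],"twist": [0,0,0]}]}}

```text
clock: 24.45
tcp_pos: [488.3, 301.9, 127.6]
eef_rot: [0.0, 0.78, 0.625, 0.0]
ft_force: [1.1, 0.2, -1.6]
width: 0.188
grasp_force: 30.0
```

```bash
python3 -c "
from h import *
st()"
```

```text
t24.45 [ 0.35  0.32  1.71 -0.    1.12  0.57] tcp [488.3 301.9 127.6] y [ 0.976 -0.218  0.001] z [ 0.001  0.    -1.   ] F [ 1.1  0.2 -1.6] T [-0.04 -0.04  0.03] w 0.188
```

Request:
{"method": "jog_arm", "body": {"increments": [{"claw": 14,"delta_pos": [0,0,-0.05],"twist": [0,0,0]},{"claw": 14,"delta_pos": [0,0,-0.1],"twist": [0,0,0]},{"claw": 14,"delta_pos": [0,0,-0.15],"twist": [0,0,0]},{"claw": 14,"delta_pos": [0,0,-0.15],"twist": [0,0,0]}]}}

```text
clock: 24.85
tcp_pos: [487.6, 302.0, 122.6]
eef_rot: [0.0, 0.78, 0.625, 0.0]
ft_force: [0.4, -0.7, -2.0]
width: 0.188
grasp_force: 30.0
```

```bash
python3 -c "
from h import *
st()"
```

```text
t24.85 [ 0.35  0.32  1.71 -0.    1.11  0.57] tcp [487.6 302.  122.6] y [ 0.976 -0.218  0.   ] z [ 0.  0. -1.] F [ 0.4 -0.7 -2. ] T [-0.04 -0.03  0.04] w 0.188
```

Request:
{"method": "jog_arm", "body": {"increments": [{"claw": 14,"delta_pos": [0,0,-0.03],"twist": [0,0,0]},{"claw": 14,"delta_pos": [0,0,-0.05],"twist": [0,0,0]},{"claw": 14,"delta_pos": [0,0,-0.05],"twist": [0,0,0]}]}}

```text
clock: 25.15
tcp_pos: [488.6, 302.4, 122.3]
eef_rot: [0.0, 0.78, 0.625, 0.001]
ft_force: [-1.3, 0.0, 3.9]
width: 0.182
grasp_force: 29.7
```

```bash
python3 -c "
from h import *
st()"
```

```text
t25.15 [0.35 0.32 1.71 0.   1.11 0.57] tcp [488.6 302.4 122.3] y [ 0.976 -0.218  0.002] z [ 0.002  0.001 -1.   ] F [-1.3  0.   3.9] T [-0.09  0.12  0.04] w 0.182
```

The key rests on the crock floor. I ease off, open and rise.

Request:
{"method": "jog_arm", "body": {"increments": [{"claw": 14,"delta_pos": [0,0,0.04],"twist": [0,0,0]},{"claw": 20,"delta_pos": [0,0,0.04],"twist": [0,0,0]},{"claw": 24,"delta_pos": [0,0,0.04],"twist": [0,0,0]},{"claw": 34,"delta_pos": [0,0,0.04],"twist": [0,0,0]},{"claw": 46,"delta_pos": [0,0,0.04],"twist": [0,0,0]},{"claw": 60,"delta_pos": [0,0,0.04],"twist": [0,0,0]},{"claw": 60,"delta_pos": [0,0,0.04],"twist": [0,0,0]},{"claw": 60,"delta_pos": [0,0,0.4],"twist": [0,0,0]},{"claw": 60,"delta_pos": [0,0,1],"twist": [0,0,0]},{"claw": 60,"delta_pos": [0,0,2.2],"twist": [0,0,0]},{"claw": 60,"delta_pos": [0,0,3.6],"twist": [0,0,0]},{"claw": 60,"delta_pos": [0,0,5],"twist": [0,0,0]},{"claw": 60,"delta_pos": [0,0,5],"twist": [0,0,0]},{"claw": 60,"delta_pos": [0,0,5],"twist": [0,0,0]}]}}

```text
clock: 26.55
tcp_pos: [488.3, 302.2, 273.1]
eef_rot: [0.001, 0.78, 0.625, 0.002]
ft_force: [0.5, -0.4, 0.4]
width: 0.681
grasp_force: 0.0
```

```bash
python3 - <<'E'
from h import *
st()
im,d,p=cam("scene"); c=cv2.resize(im[160:360,290:490],None,fx=2,fy=2,interpolation=cv2.INTER_CUBIC)
im2,d2,p2=cam("wrist"); save("end",np.hstack([c,cv2.resize(im2,(400,250))[:250,:].repeat(1,0) if False else np.vstack([cv2.resize(im2,(400,250)),np.zeros((150,400,3),np.uint8)])]))
X=pts(d2,p2); m=(np.hypot(X[...,0]-489,X[...,1]-302)<70)&(X[...,2]>105)&(X[...,2]<160); P=X[m]; print(m.sum(),P.mean(0),P[:,2].max())
E
```

```text
t26.55 [ 0.35  0.16  1.59 -0.    1.39  0.57] tcp [488.3 302.2 273.1] y [ 0.976 -0.218  0.003] z [ 0.003  0.001 -1.   ] F [ 0.5 -0.4  0.4] T [-0.02 -0.03  0.04] w 0.681
1935 [486.97703586 305.93470539 135.10423247] 139.03760348764638
```

View pics/end.png

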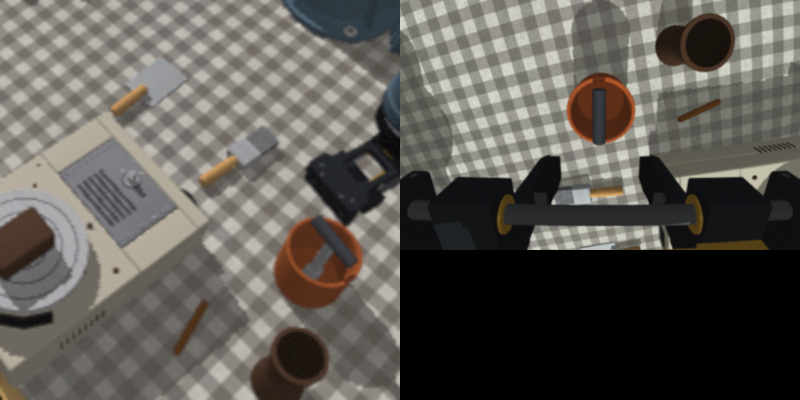

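The key stands in the crock with its handle up (scene half (333,242), wrist half (599,115)). The stud is down, the hatch is in place, the nearby bystanders look undisturbed, and the gripper is clear.

```bash
python3 -c "
from workcell import ctrl
print(ctrl.finish_job())"
```

```text
the job is handed in; nothing more can be done
None
```

The stud is pushed in, turned a quarter turn clockwise and locked down, the T-key stands handle up in the tool crock, and the job was handed in at about 27 s of the 72 s allowed; no verdict came back.

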